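# Lay out the weighing place: jars in order, spatula in front, beaker on the balance

### The job

Get the weighing place ready: stand the steel beaker upright and gently on the middle of the balance pan. Seen from the robot, stand the yellow-lidded jar in the middle of the grey tray, the blue-lidded jar to its left and the red-lidded jar to its right, in one straight row along the tray with 8 cm from centre to centre. Lay the spatula flat on the tray in front of the row (on the robot's side), 6.5 cm from the row's middle line, parallel to it and centred, handle to the right, and leave the brown bottle and the stack of dishes where they stand.

Things in the scene. Friction and masses are not known exactly. Their poses are not given: they have to be found in the camera images.
- blue_jar (a point): Closed sample jar with a blue screw lid, white body; 46 mm across the lid, 43 mm across the body, 60 mm tall, about 0.11 kg. The point is its centre, 30 mm above its foot. It starts upright on the bench; its turn about the vertical does not matter. Place: on the tray, left of the yellow-lidded jar.
- yellow_jar (a point): Closed sample jar with a yellow screw lid, white body; 46 mm across the lid, 43 mm across the body, 60 mm tall, about 0.11 kg. The point is its centre, 30 mm above its foot. It starts upright on the bench; its turn about the vertical does not matter. Place: the middle of the tray, between the other two jars.
- red_jar (a point): Closed sample jar with a red screw lid, white body; 46 mm across the lid, 43 mm across the body, 60 mm tall, about 0.11 kg. The point is its centre, 30 mm above its foot. It starts upright on the bench; its turn about the vertical does not matter. Place: on the tray, right of the yellow-lidded jar.
- beaker (a point): Empty stainless steel beaker, open at the top; 56 mm across the rim, tapering slightly towards the foot, 70 mm tall, 3 mm wall, about 0.1 kg. The point is its centre, 35 mm above its foot. Starts upright on the bench.
- spatula (a point): Weighing spatula lying flat on the bench, 160 mm long, 0.04 kg: green handle 100 mm long, 12 mm wide, 10 mm high (black dot near its end), narrow steel neck, steel blade 14 mm wide, 2.5 mm thick. The point is the middle of its length, 5 mm above its underside, on the handle, 20 mm from the neck, near the centre of mass: grip across the handle here. x axis points to the blade tip, z up.
- spatula_tip (a point): Tip of the spatula's blade, 80 mm from the spatula's middle; it must finally be at the tray's left end side, as the handle points right.
- pan (a point): Centre of the top face of the round steel pan, 120 mm across, of a white bench balance that does not move (200 mm deep, 170 mm wide, housing 52 mm high; pan top 65 mm above the bench, 30 mm behind the middle of the housing). z is up, x points away from the display to the back of the balance.
- tray: Grey shallow tray that does not move, 290 mm long, 220 mm deep, rim 12 mm high, 4 mm thick, floor 3 mm thick. Origin: middle of its underside. y runs along its length to the left seen from the robot, x away from the robot, z up. Wanted on it: yellow jar at x 0 y 0, blue at y +80 mm, red at y -80 mm, spatula's middle at x -65 mm y 0, blade tip towards +y.
- bottle: Bystander: brown glass bottle with black cap, 52 mm across, 100 mm tall, on the bench among the things to be moved; origin at the middle of its foot. Not to be moved.
- dishes (a point): Bystander: stack of three clear round dishes with green content, 60 mm across, 41 mm tall, on the bench among the things to be moved; the point is its centre, 21 mm above the bench. Not to be moved.

How it is judged (in metres and radians):
At the end, for the whole second after the job is handed in: On the tray floor, upright: yellow jar at the middle, blue 80 mm left, red 80 mm right (15 mm in x and y). Spatula flat, 65 mm in front (15 mm), centred (30 mm), parallel (11 deg), handle right. Beaker upright on the pan, 15 mm of its centre. All released and at rest (x of blue_jar in the frame of tray between -0.015 and 0.015 m and y of blue_jar in the frame of tray between 0.065 and 0.095 m and z of blue_jar in the frame of tray between 0.027 and 0.039 m and angle between each of blue_jar, yellow_jar, red_jar, beaker's own z axis and vertical below 0.12 rad and x of yellow_jar in the frame of tray between -0.015 and 0.015 m and y of yellow_jar in the frame of tray between -0.015 and 0.015 m and z of yellow_jar in the frame of tray between 0.027 and 0.039 m and x of red_jar in the frame of tray between -0.015 and 0.015 m and y of red_jar in the frame of tray between -0.095 and -0.065 m and z of red_jar in the frame of tray between 0.027 and 0.039 m and horizontal distance between beaker and pan below 0.015 m and z of beaker in the frame of pan between 0.029 and 0.041 m and x of spatula in the frame of tray between -0.08 and -0.05 m and y of spatula in the frame of tray between -0.03 and 0.03 m and z of spatula in the frame of tray between 0.003 and 0.014 m and y of spatula_tip in the frame of tray above 0.03 m and angle between the x axis of spatula and the y axis of tray, either way round below 0.2 rad and angle between spatula's own z axis and vertical below 0.15 rad and linear speed of each of jar_blue, jar_yellow, jar_red, beaker_body, spatula_body below 0.02 m/s); the robot touches nothing.
It fails at once if the brown bottle is moved by more than 2 cm or tipped (distance of bottle from where it was at the start of the episode above 0.02 m or angle between bottle's own z axis and vertical above 0.3 rad).
It fails at once if the stack of dishes is moved by more than 2 cm or tipped (distance of dishes from where it was at the start of the episode above 0.02 m or angle between dishes's own z axis and vertical above 0.3 rad).
It fails at once if the beaker is dropped onto the balance (let go more than about 1 cm above the pan) (horizontal distance between beaker and pan below 0.08 m and contact force between the fingers and beaker_body below 0.05 N and linear speed of beaker_body above 0.5 m/s).
It fails at once if the beaker is slammed or pressed onto the balance with more than 45 N (contact force between beaker_body and balance above 45 N).
It also fails if it takes over 122 s, if anything falls off the work surface, if the arm or the gripper's body presses on something with over 40 N, if the wrist force passes 120 N, or if a joint passes its speed limit or range.

### The arm

A 6-joint arm with a two-finger parallel gripper is mounted at the origin on the work surface. World frame = base frame: x ahead of the robot, y to its left, z up, the work surface at z = 0. Lengths are in m, angles in degrees, forces in N, time in s.
With the tool pointing down it reaches from about 0.25 to 0.725 m from the base axis. Payload 9.7 kg.
Tool frame: the origin (TCP) lies on the centre line of the jaws, within the pads' length; the fingertips stand 14 mm ahead of it and the grasp point (between the pads) lies 5 mm behind it; z points along the fingers, y is the line along which they close (so a half turn about z gives the same grasp; the last joint's range is limited). The gripper opens to 85 mm and grips with 20 to 120 N. Pads are 22 mm wide; open, the fingers measure 114 mm over their backs; the gripper's body (76 mm by 85 mm) begins 54 mm behind the grasp point. The pads swing forward as they close: fully open they stand 13 mm farther back than shut.
Start: joints at [0, 4.979, 10.078, 95.1, 0, 90], TCP at [0.55, -0, 0.245] pointing down, gripper open.
Joint ranges: [-179.16, 179.16], [-48.56, 103.87], [-65.8, 70.77], [-126.05, 130.52], [-82.76, 87.17], [-180, 180]. Speed limits (degrees/s): [127.2, 127.2, 147.25, 180, 180, 180].

### API

Orientations are given as [roll, pitch, yaw] about the fixed x, y, z axes, in that order (R = Rz(yaw) Ry(pitch) Rx(roll)).
In Python, from workcell import bot, camera, get_calibration, ticket gives the robot as it stands. The module is installed in compiled form; this text tells all that it offers.
- The arm moves only by the tool send_rows, never from a script. Its arguments are lists of equal length, an entry for each row: "linear": the shift along the tool's x, y, z in m, a list of three; "twist": the turn, a rotation vector about the tool's x, y, z in units of 10 degrees (1.0 is 10 degrees), a list of three; "gripper": the opening in per cent of the stroke, from 0 (shut) to 100 (fully open). In form: {"linear": [[x, y, z], ...], "twist": [[wx, wy, wz], ...], "gripper": [gripper, ...]}. A call has 1 to 8 rows; each row shifts and turns the commanded pose from where the row before left it, along the tool's axes as they then stand; what a row does not reach is not made up. A row lasts 1/8 s, in which the tool goes at most 62.5 mm and 10.7 degrees, less where a joint would pass 70% of its speed; a pose out of reach is approached as far as the arm can. A call with a gripper value outside its range is refused whole. The fingers move at their own pace and stop on an object; "grip_force" is the grip in N (left out, the last holds). Time passes only in rows, so rows that do not move let the fingers close. It gives the time, the measured TCP pose, the force, the opening and the grip force at its end, in the units of the state.
- bot.get_obs(): the state, without advancing time (a new reading comes with each control period).
- camera(name): name is "scene" or "side" or "wrist"; returns the picture (400x640x3 uint8, red, green, blue); there is no depth.
- get_calibration(name): a dict with "fx", "fy", "cx", "cy" (pixels), "origin" and "orientation" of the camera in the world; the wrist camera has in their place "hand_eye" (4x4, takes a point from camera to tool coordinates, whose origin is the TCP and whose axes are the flange's). Camera axes: x right, y down, z forward; pixel columns grow to the right and rows downward; lengths in m; the calibration is good to about 2 mm. A picture is of the moment at which its call begins: read the wrist's pose just before it. get_calibration takes no time and is no camera call.
- ticket.job_done(): hands the job in; it is judged then, once.
The state is a dict: "time": time; "q": joint angles; "qd": joint speeds; "joint_efforts": joint torques, N m; "ee_pos": TCP position; "tcp_rot": TCP orientation; "wrist_force": force on the tool from outside, world axes, zero at the start; "torque": the same for the moment, N m; "opening": finger opening in m; "grasp_force": force on a finger pad.
Only numpy, scipy, OpenCV 4.12 (cv2) and the standard library are available. Lean on these libraries where they do the work, as an engineer would, in place of code of your own. Each camera call takes 0.05 s, during which the arm holds its last target. There are 200 camera calls.

## Working session

There is one attempt and no reset: what is moved stays moved. The work goes in short steps, Python scripts to look and compute and a tool call to move; the robot and the scene stay as the last step left them, time stands still between calls to the robot, and variables do not carry over. Pictures are saved under pics/ and viewed, at most 14 in all, crops included, and the job is handed in when it is done.

Besides the shell and the picture viewer there is one more tool, called after ">>>" as name(argument=value, ...) on one line, values as JSON. send_rows: Moves the arm, as the interface text tells. Its arguments: {"type":"object","properties":{"linear":{"type":"array"},"twist":{"type":"array"},"gripper":{"type":"array"},"grip_force":{"type":"number"}},"required":["linear","twist","gripper"]}

```bash
mkdir -p pics
python3 - <<'E'
from workcell import bot,camera,get_calibration
import cv2
o=bot.get_obs();print({k:o[k] for k in('time','ee_pos','tcp_rot','opening','q')})
for n in('scene','side','wrist'):
    cv2.imwrite(f'pics/{n}0.png',camera(n)[:,:,::-1]);print(n,get_calibration(n))
E
```

```text
{'time': 0.0, 'ee_pos': array([ 5.49763988e-01, -1.20249680e-05,  2.44545451e-01]), 'tcp_rot': array([-1.79918890e+02,  3.87879464e-04,  8.99986108e+01]), 'opening': 0.08545635758883938, 'q': array([-1.06225605e-03,  5.01170816e+00,  1.00309053e+01,  9.51003075e+01,
       -3.87416199e-04,  9.00003275e+01])}
scene {'fx': 425.242462142332, 'fy': 425.242462142332, 'cx': 319.38062437917205, 'cy': 197.77814968654852, 'origin': array([0.9846306 , 0.30638962, 0.76959431]), 'orientation': array([-142.75241071,   -0.90150252,  126.97411373])}
side {'fx': 393.4010656778349, 'fy': 393.4010656778349, 'cx': 316.83847046961205, 'cy': 196.10507056699944, 'origin': array([ 0.0548479 , -0.48323942,  0.52574325]), 'orientation': array([-124.07075127,    0.33531134,  -46.48328915])}
wrist {'fx': 295.4002270127088, 'fy': 295.4002270127088, 'cx': 323.7938400994364, 'cy': 205.81670687398974, 'hand_eye': array([[-3.30223980e-04, -9.55107446e-01, -2.96259442e-01,
         7.58307362e-02],
       [ 9.99999921e-01, -3.81552099e-04,  1.15436985e-04,
         1.05773342e-03],
       [-2.23293135e-04, -2.96259380e-01,  9.55107496e-01,
        -1.29109904e-01],
       [ 0.00000000e+00,  0.00000000e+00,  0.00000000e+00,
         1.00000000e+00]])}
```

View pics/scene0.png

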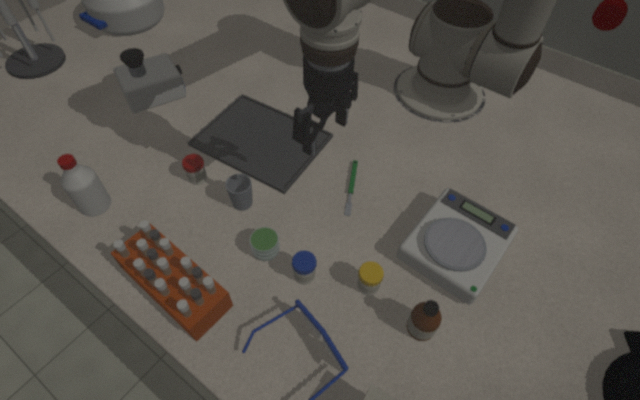

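View pics/side0.png

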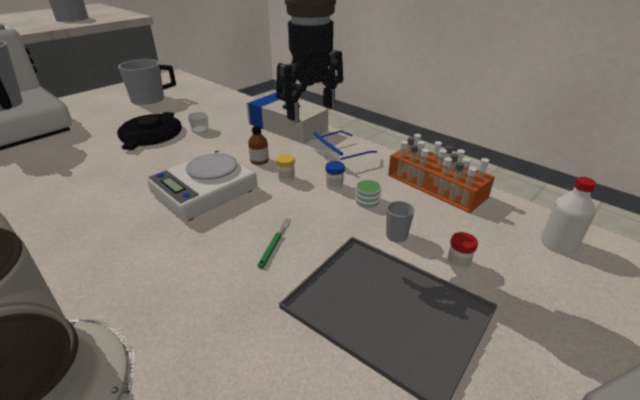

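The scene and side views show all objects clearly. I triangulate the picked pixels (lids, rim, pan, spatula and tray corners) and check them against the known heights.

```bash
cat > h.py <<'E'
import numpy as np,cv2
from scipy.spatial.transform import Rotation as R
from workcell import bot,camera,get_calibration
def cam(n,o=None):
    c=get_calibration(n)
    if n=='wrist':
        T=c['hand_eye'];Rt=R.from_euler('xyz',o['tcp_rot'],degrees=True).as_matrix()
        return c,Rt@T[:3,3]+o['ee_pos'],Rt@T[:3,:3]
    return c,np.array(c['origin']),R.from_euler('xyz',c['orientation'],degrees=True).as_matrix()
def ray(C,p):
    c,O,M=C;d=M@np.array([(p[0]-c['cx'])/c['fx'],(p[1]-c['cy'])/c['fy'],1.]);return O,d/np.linalg.norm(d)
def plane(C,p,z):
    O,d=ray(C,p);return O+d*(z-O[2])/d[2]
def tri(r):
    A=[np.eye(3)-np.outer(d,d) for O,d in r]
    return np.linalg.solve(sum(A),sum(a@O for a,(O,d) in zip(A,r)))
def blob(im,lo,hi,box=None,amin=30):
    "hsv mask -> list of (area,centroid,minAreaRect)"
    m=cv2.inRange(cv2.cvtColor(im,cv2.COLOR_RGB2HSV),np.array(lo),np.array(hi))
    if box:
        k=np.zeros_like(m);k[box[1]:box[3],box[0]:box[2]]=1;m=m*k
    r=[]
    for c in cv2.findContours(m,cv2.RETR_EXTERNAL,cv2.CHAIN_APPROX_NONE)[0]:
        a=cv2.contourArea(c)
        if a>=amin: 
            x,y,w,h=cv2.boundingRect(c);r.append((a,(x+w/2,y+h/2),cv2.minAreaRect(c)))
    return sorted(r,key=lambda t:-t[0])
E
python3 - <<'E'
from h import *
S=cam('scene');D=cam('side')
pts={'red .06':((193,161),(463,241),.06),'beaker .07':((239,182),(400,208),.07),'dishes .041':((264,238),(368,187),.041),'blue':((304,262),(335,167),.06),'yellow':((371,271),(286,159),.06),'cap .1':((431,307),(256,130),.1),'pan .065':((453,243),(211,166),.065),
'tip':((348,213),(287,221),.0025),'hend':((355,161),(263,264),.01),
't1':((190,142),(494,308),.012),'t2':((243,96),(438,392),.012),'t3':((331,136),(283,305),.012),'t4':((284,188),(353,241),.012)}
for k,(a,b,z) in pts.items(): print(k,tri([ray(S,a),ray(D,b)]).round(3),plane(S,a,z).round(3),plane(D,b,z).round(3))
E
```

```text
red .06 [ 0.634 -0.298  0.055] [ 0.637 -0.294  0.06 ] [ 0.627 -0.299  0.06 ]
beaker .07 [ 0.624 -0.166  0.07 ] [ 0.624 -0.165  0.07 ] [ 0.623 -0.166  0.07 ]
dishes .041 [ 0.682 -0.045  0.039] [ 0.684 -0.045  0.041] [ 0.679 -0.047  0.041]
blue [0.682 0.056 0.052] [0.686 0.059 0.06 ] [0.671 0.046 0.06 ]
yellow [0.623 0.168 0.056] [0.625 0.169 0.06 ] [0.619 0.16  0.06 ]
cap .1 [0.636 0.292 0.091] [0.64  0.293 0.1  ] [0.623 0.276 0.1  ]
pan .065 [0.474 0.265 0.059] [0.48  0.264 0.065] [0.468 0.258 0.065]
tip [ 0.504  0.038 -0.003] [0.506 0.041 0.002] [0.5   0.033 0.002]
hend [ 0.374 -0.033  0.007] [ 0.375 -0.03   0.01 ] [ 0.373 -0.038  0.01 ]
t1 [ 0.571 -0.394  0.006] [ 0.574 -0.388  0.012] [ 0.564 -0.395  0.012]
t2 [ 0.371 -0.4    0.018] [ 0.366 -0.405  0.012] [ 0.375 -0.399  0.012]
t3 [ 0.336 -0.131  0.003] [ 0.343 -0.125  0.012] [ 0.332 -0.139  0.012]
t4 [ 0.542 -0.115  0.006] [ 0.544 -0.111  0.012] [ 0.537 -0.121  0.012]
```

View pics/wrist0.png

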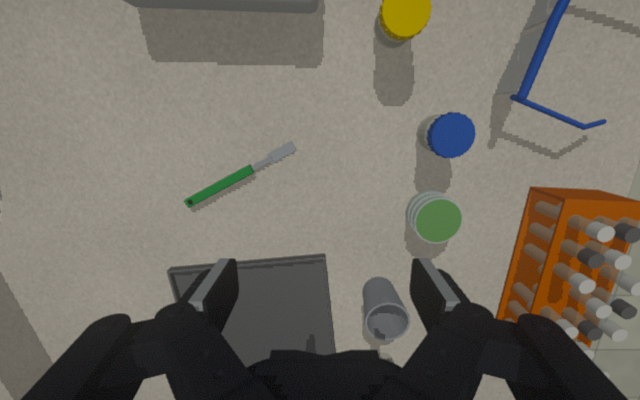

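The wrist view shows the spatula (handle end 190,203; tip 295,148), yellow lid (405,13), blue lid (452,135), dishes (437,220), beaker rim (386,322) and the tray's near-left edges. It gives a third check on the positions, so I use it next.

Run:
```python
from h import *
o=bot.get_obs();W=cam('wrist',o);im=cv2.imread('pics/wrist0.png')[:,:,::-1].copy()
for n,lo,hi,z in(('blue',(105,120,80),(125,255,255),.06),('yellow',(22,150,80),(32,255,255),.06),('green',(45,120,50),(70,255,255),.01)):
    for a,c,r in blob(im,lo,hi,amin=80)[:3]: print(n,a,np.round(c),plane(W,c,z).round(4), [plane(W,p,z).round(3)[:2].tolist() for p in cv2.boxPoints(r)] if n=='green' else '')
print('tip',plane(W,(295,148),.0025).round(3),'hend',plane(W,(187,204),.01).round(3),'beaker',plane(W,(386,322),.07).round(3),'tray',plane(W,(168,270),.012).round(3),plane(W,(327,255),.012).round(3))
```

```text
blue 1564.5 [451. 136.] [0.6825 0.0547 0.06  ] 
blue 1294.5 [558.  64.] [0.778  0.1217 0.06  ] 
yellow 1617.0 [405.  20.] [0.6264 0.1591 0.06  ] 
green 540.0 [219. 186.] [ 0.4182 -0.0114  0.01  ] [[0.372, -0.029], [0.458, 0.016], [0.463, 0.007], [0.376, -0.039]]
tip [0.515 0.036 0.003] hend [ 0.375 -0.035  0.01 ] beaker [ 0.627 -0.168  0.07 ] tray [ 0.336 -0.129  0.012] [ 0.555 -0.106  0.012]
```

>>> send_rows(linear=[[0.001, -0.035, 0.04], [0.001, -0.035, 0.04], [0.001, -0.035, 0.04], [0, 0, 0], [0, 0, 0], [0, 0, 0], [0, 0, 0], [0, 0, 0]], twist=[[0, 0, 0], [0, 0, 0], [0, 0, 0], [0, 0, 1.04], [0, 0, 1.04], [0, 0, 1.04], [0, 0, 1.04], [0, 0, 1.04]], gripper=[35, 35, 35, 35, 35, 35, 35, 35], grip_force=40)

```text
time: 1.15
ee_pos: [0.4448, 0.003, 0.1251]
tcp_rot: [-180.0, 0.0, 37.7]
wrist_force: [-0.3, -0.9, -0.5]
opening: 0.0302
grasp_force: 0.0
```

>>> send_rows(linear=[[0, 0, 0], [0, 0, 0]], twist=[[0, 0, 1.04], [0, 0, 0]], gripper=[35, 35])

```text
time: 1.4
ee_pos: [0.4449, 0.003, 0.1251]
tcp_rot: [-180.0, 0.0, 27.7]
wrist_force: [0.1, 0.2, 0.7]
opening: 0.0298
grasp_force: 0.0
```

Run:
```python
from h import *
o=bot.get_obs();im=camera('wrist');W=cam('wrist',o)
print(o['time'],o['ee_pos'].round(4),o['tcp_rot'].round(2),o['opening'])
cv2.imwrite('pics/w1.png',im[:,:,::-1])
for a,c,r in blob(im,(45,120,40),(70,255,255),amin=80)[:2]: print(a,np.round(c),plane(W,c,.01).round(4),r, [plane(W,p,.01).round(4)[:2].tolist() for p in cv2.boxPoints(r)])
```

```text
1.4 [0.4449 0.003  0.1251] [-1.7999e+02  2.0000e-02  2.7670e+01] 0.02983096296747939
1043.0 [324. 238.] [ 0.419  -0.0106  0.01  ] ((323.0, 237.5), (101.0, 12.0), 90.0) [[0.458, 0.016], [0.4627, 0.007], [0.3759, -0.039], [0.3707, -0.029]]
```

View pics/w1.png

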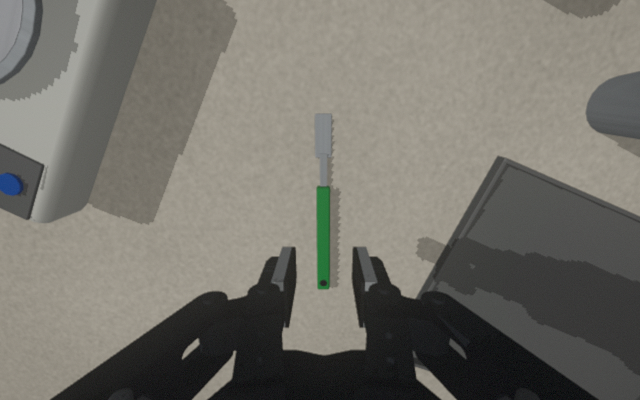

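The spatula lies centred between the fingers: handle at column 323, fingers at 290 and 358. I descend and grip.

>>> send_rows(linear=[[0, 0, 0.045], [0, 0, 0.04], [0, 0, 0.015], [0, 0, 0.007], [0, 0, 0], [0, 0, 0], [0, 0, 0], [0, 0, 0]], twist=[[0, 0, 0], [0, 0, 0], [0, 0, 0], [0, 0, 0], [0, 0, 0], [0, 0, 0], [0, 0, 0], [0, 0, 0]], gripper=[35, 35, 35, 35, 0, 0, 0, 0], grip_force=40)

```text
time: 2.45
ee_pos: [0.4457, 0.003, 0.0192]
tcp_rot: [180.0, -0.1, 27.6]
wrist_force: [0.2, -0.8, 6.5]
opening: 0.01
grasp_force: 41.0
```

>>> send_rows(linear=[[0, 0, -0.02], [0, 0, -0.05], [0, 0, -0.05], [0, 0, 0], [0, 0, 0], [0, 0, 0], [0, 0, 0], [0, 0, 0]], twist=[[0, 0, 0], [0, 0, 0], [0, 0, 0], [0, 0, -0.98], [0, 0, -0.98], [0, 0, -0.98], [0, 0, -0.98], [0, 0, -0.98]], gripper=[0, 0, 0, 0, 0, 0, 0, 0])

```text
time: 3.45
ee_pos: [0.4449, 0.003, 0.1383]
tcp_rot: [-180.0, 0.0, 76.9]
wrist_force: [0.0, 0.4, -0.9]
opening: 0.0103
grasp_force: 40.3
```

>>> send_rows(linear=[[0, 0, 0], [0, 0, 0], [0, 0, 0]], twist=[[0, 0, -0.97], [0, 0, -0.97], [0, 0, 0]], gripper=[0, 0, 0])

```text
time: 3.82
ee_pos: [0.445, 0.003, 0.1383]
tcp_rot: [-180.0, -0.0, 95.9]
wrist_force: [0.6, 0.5, -0.3]
opening: 0.0104
grasp_force: 40.3
```

Run:
```python
from h import *
o=bot.get_obs();print(o['time'],o['ee_pos'].round(4),o['tcp_rot'].round(2),o['opening'],o['grasp_force'])
S=cam('scene');D=cam('side')
for n in('scene','side'):
    im=camera(n);C=cam(n)
    cv2.imwrite(f'pics/{n}1.png',cv2.resize(im[:,:,::-1],(800,500)))
    # tray dark mask
    hsv=cv2.cvtColor(im,cv2.COLOR_RGB2HSV)
    m=((hsv[:,:,2]<85)&(hsv[:,:,1]<60)).astype(np.uint8)
    b=(170,85,345,200) if n=='scene' else(270,230,510,399)
    k=np.zeros_like(m);k[b[1]:b[3],b[0]:b[2]]=1;m=cv2.morphologyEx(m*k,cv2.MORPH_OPEN,np.ones((3,3)))
    c=max(cv2.findContours(m,cv2.RETR_EXTERNAL,cv2.CHAIN_APPROX_NONE)[0],key=cv2.contourArea)
    q=cv2.approxPolyDP(cv2.convexHull(c),8,True)[:,0]
    print(n,q.tolist(),[plane(C,p,.012).round(3)[:2].tolist() for p in q])
```

```text
3.825 [0.445  0.003  0.1383] [-180.     -0.     95.94] 0.01038619903406669 40.281840562820435
scene [[170, 85], [245, 95], [332, 136], [285, 192], [229, 199], [174, 119]] [[0.456, -0.596], [0.36, -0.403], [0.342, -0.123], [0.552, -0.102], [0.643, -0.188], [0.542, -0.482]]
side [[280, 303], [353, 238], [495, 309], [451, 397], [418, 398]] [[0.332, -0.132], [0.544, -0.115], [0.564, -0.397], [0.38, -0.415], [0.349, -0.384]]
```

View pics/side1.png

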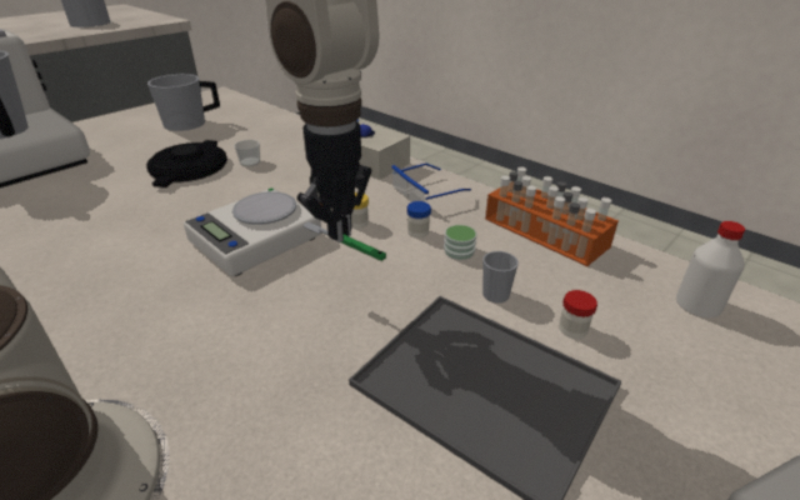

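>>> send_rows(linear=[[-0.04, -0.003, -0.02], [-0.05, -0.004, -0.02], [-0.05, -0.004, -0.02], [-0.05, -0.004, -0.02], [-0.05, -0.004, -0.02], [-0.05, -0.002, -0.01], [0, 0, 0], [0, 0, 0]], twist=[[0, 0, 0], [0, 0, 0], [0, 0, 0], [0, 0, 0], [0, 0, 0], [0, 0, 0], [0, 0, 0], [0, 0, 0]], gripper=[0, 0, 0, 0, 0, 0, 0, 0])

```text
time: 4.92
ee_pos: [0.4543, -0.2874, 0.2479]
tcp_rot: [-180.0, -0.0, 95.9]
wrist_force: [-0.2, -0.6, -0.9]
opening: 0.0098
grasp_force: 40.3
```

Run:
```python
from h import *
o=bot.get_obs();im=camera('wrist');W=cam('wrist',o)
print(o['time'],o['ee_pos'].round(4),o['tcp_rot'].round(2),o['opening'])
cv2.imwrite('pics/w2.png',im[:,:,::-1])
hsv=cv2.cvtColor(im,cv2.COLOR_RGB2HSV)
m=((hsv[:,:,2]<85)&(hsv[:,:,1]<60)).astype(np.uint8);m=cv2.morphologyEx(m,cv2.MORPH_OPEN,np.ones((3,3)))
c=max(cv2.findContours(m,cv2.RETR_EXTERNAL,cv2.CHAIN_APPROX_NONE)[0],key=cv2.contourArea)
q=cv2.approxPolyDP(cv2.convexHull(c),6,True)[:,0]
print(q.tolist(),[plane(W,p,.012).round(4)[:2].tolist() for p in q])
for n,lo,hi,z in(('red0',(0,150,60),(6,255,255),.06),('red1',(174,150,60),(180,255,255),.06)):
    for a,c,r in blob(im,lo,hi,amin=80)[:2]: print(n,a,c,plane(W,c,z).round(4))
```

```text
4.925 [ 0.4543 -0.2874  0.2479] [-1.7997e+02 -4.0000e-02  9.5860e+01] 0.009846736558206429
[[592, 398], [55, 399], [291, 255], [335, 248]] [[0.9241, -0.6042], [0.0586, -0.6953], [0.4217, -0.3989], [0.4802, -0.3824]]
red0 1285.5 (482.5, 211.0) [ 0.6365 -0.2975  0.06  ]
```

View pics/w2.png

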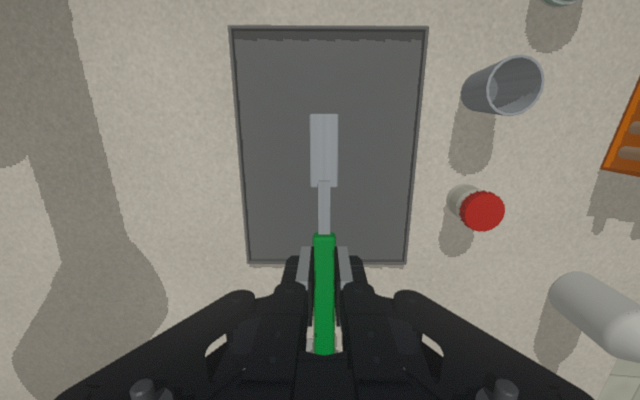

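The whole tray is visible, with corners at (229,27), (428,27), (405,265) and (248,265). It is aligned with the tool. The spatula is held straight; the red lid is at (482,211) and the beaker rim at (514,84).

Run:
```python
from h import *
o=bot.get_obs();W=cam('wrist',o)
P=[plane(W,p,.012)[:2] for p in((229,27),(428,27),(405,265),(248,265))]
print(np.round(P,4));c=np.mean(P,0);ux=(P[1]-P[0]+P[2]-P[3]);uy=P[0]+P[1]-P[2]-P[3]
print('centre',c.round(4),np.linalg.norm(ux)/2,np.linalg.norm(uy)/2,np.degrees(np.arctan2(ux[1],ux[0])),np.degrees(np.arctan2(-uy[0],uy[1])))
a=np.radians(5.5);X=np.array([np.cos(a),np.sin(a)]);Y=np.array([-X[1],X[0]])
for n,x,y in(('sp',-.065,0),('y',0,0),('b',0,.08),('r',0,-.08)): print(n,(c+x*X+y*Y).round(4))
print('beaker',plane(W,(514,84),.07).round(4),plane(W,(296,250),.012)[:2])
```

```text
[[ 0.3354 -0.1318]
 [ 0.5511 -0.1094]
 [ 0.5794 -0.3974]
 [ 0.364  -0.4198]]
centre [ 0.4575 -0.2646] 0.21671900559605298 0.2894551600436769 5.92465046440415 5.6462536717626906
sp [ 0.3928 -0.2708]
y [ 0.4575 -0.2646]
b [ 0.4498 -0.185 ]
r [ 0.4652 -0.3442]
beaker [ 0.6273 -0.1648  0.07  ] [ 0.42818166 -0.39032472]
```

>>> send_rows(linear=[[0.011, -0.03, 0.04], [0.012, -0.03, 0.04], [0, 0, 0.05], [0, 0, 0.045], [0, 0, 0.03], [0, 0, 0.015], [0, 0, 0.0055], [0, 0, 0]], twist=[[0, 0, 0], [0, 0, 0], [0, 0, 0], [0, 0, 0], [0, 0, 0], [0, 0, 0], [0, 0, 0], [0, 0, 0]], gripper=[0, 0, 0, 0, 0, 0, 0, 0])

```text
time: 5.98
ee_pos: [0.3928, -0.271, 0.0236]
tcp_rot: [180.0, 0.0, 96.0]
wrist_force: [0.4, 0.5, -0.2]
opening: 0.0102
grasp_force: 40.3
```

>>> send_rows(linear=[[0, 0, 0.0015], [0, 0, 0], [0, 0, 0], [0, 0, -0.02], [0, 0, -0.04], [0, 0.03, -0.05], [0, 0.05, 0], [-0.01, 0.05, 0]], twist=[[0, 0, 0], [0, 0, 0], [0, 0, 0], [0, 0, 0], [0, 0, 0], [0, 0, 0], [0, 0, 0], [0, 0, 0]], gripper=[0, 40, 40, 40, 40, 100, 100, 100])

```text
time: 6.98
ee_pos: [0.5246, -0.2673, 0.1327]
tcp_rot: [179.9, 0.1, 96.0]
wrist_force: [-0.7, -0.5, 0.9]
opening: 0.0847
grasp_force: 0.0
```

>>> send_rows(linear=[[-0.02, 0.05, 0], [-0.02, 0.05, 0], [0, 0.008, 0], [0, 0, 0]], twist=[[0, 0, 0], [0, 0, 0], [0, 0, 0], [0, 0, 0]], gripper=[100, 100, 100, 100])

```text
time: 7.48
ee_pos: [0.6343, -0.2956, 0.1306]
tcp_rot: [-179.9, -0.0, 96.0]
wrist_force: [0.3, -0.6, 0.2]
opening: 0.0857
grasp_force: 0.0
```

Run:
```python
from h import *
o=bot.get_obs();W=cam('wrist',o);im=camera('wrist')
print(o['time'],o['ee_pos'].round(4),o['tcp_rot'].round(2),o['opening'])
cv2.imwrite('pics/w3.png',im[:,:,::-1])
for a,c,r in blob(im,(0,150,60),(6,255,255),amin=80)[:2]: print(a,c,r,plane(W,c,.06).round(4))
```

```text
7.475 [ 0.6343 -0.2956  0.1306] [-1.7994e+02 -4.0000e-02  9.6020e+01] 0.08569743681387311
2912.0 (329.5, 226.0) ((328.79205322265625, 225.92080688476562), (61.29429244995117, 61.4932975769043), 84.2894058227539) [ 0.6395 -0.2966  0.06  ]
```

View pics/w3.png

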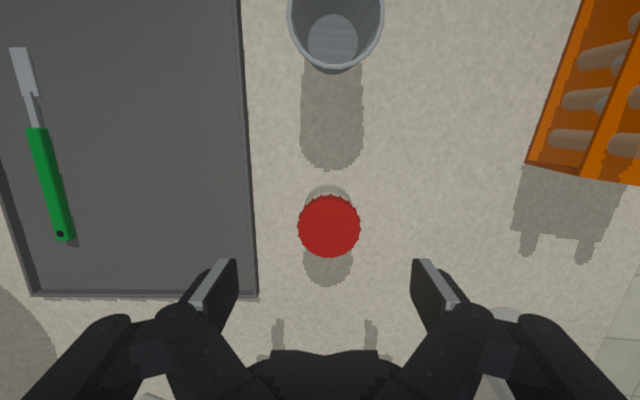

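Red lid at (329,226) between the fingers, 4 mm further ahead than the TCP. I correct for that, descend and grip.

>>> send_rows(linear=[[-0.001, 0.004, 0.04], [0, 0, 0.035], [0, 0, 0.01], [0, 0, 0], [0, 0, 0], [0, 0, 0], [0, 0, 0], [0, 0, 0]], twist=[[0, 0, 0], [0, 0, 0], [0, 0, 0], [0, 0, 0], [0, 0, 0], [0, 0, 0], [0, 0, 0], [0, 0, 0]], gripper=[100, 100, 100, 100, 0, 0, 0, 0], grip_force=30)

```text
time: 8.52
ee_pos: [0.6389, -0.2967, 0.0479]
tcp_rot: [179.9, 0.1, 96.0]
wrist_force: [-0.5, 0.3, 5.8]
opening: 0.0448
grasp_force: 30.2
```

>>> send_rows(linear=[[0, 0, -0.02], [0, 0, -0.05], [-0.007, -0.04, 0], [-0.008, -0.05, 0], [-0.007, -0.05, 0], [-0.007, -0.038, 0.02], [0, 0, 0.03], [0, 0, 0]], twist=[[0, 0, 0], [0, 0, 0], [0, 0, 0], [0, 0, 0], [0, 0, 0], [0, 0, 0], [0, 0, 0], [0, 0, 0]], gripper=[0, 0, 0, 0, 0, 0, 0, 0])

```text
time: 9.52
ee_pos: [0.4632, -0.3434, 0.0655]
tcp_rot: [-179.9, -0.1, 96.0]
wrist_force: [-0.3, 0.6, -0.6]
opening: 0.0451
grasp_force: 31.4
```

>>> send_rows(linear=[[-0.001, 0.002, 0.01], [0, 0, 0.0045], [0, 0, 0], [0, 0, 0], [0, 0, 0], [0, 0, -0.02], [0, 0, -0.04], [0, 0, -0.04]], twist=[[0, 0, 0], [0, 0, 0], [0, 0, 0], [0, 0, 0], [0, 0, 0], [0, 0, 0], [0, 0, 0], [0, 0, 0]], gripper=[0, 0, 0, 100, 100, 100, 100, 100])

```text
time: 10.52
ee_pos: [0.4663, -0.3446, 0.1531]
tcp_rot: [-180.0, -0.0, 96.0]
wrist_force: [0.8, -0.3, -0.1]
opening: 0.0854
grasp_force: 0.0
```

>>> send_rows(linear=[[0.04, 0.02, 0], [0.05, 0.022, 0], [0.05, 0.022, 0], [0.05, 0.022, 0], [0.05, 0.022, 0], [0.05, 0.022, 0], [0.05, 0.022, 0], [0.05, 0.022, 0]], twist=[[0, 0, 0], [0, 0, 0], [0, 0, 0], [0, 0, 0], [0, 0, 0], [0, 0, 0], [0, 0, 0], [0, 0, 0]], gripper=[100, 100, 100, 100, 100, 100, 100, 100])

```text
time: 11.52
ee_pos: [0.5992, 0.0632, 0.1523]
tcp_rot: [179.9, 0.0, 96.0]
wrist_force: [1.4, -0.2, 0.9]
opening: 0.0854
grasp_force: 0.0
```

>>> send_rows(linear=[[0.05, 0.02, 0], [0.045, 0.018, 0], [0, 0, 0], [0, 0, 0]], twist=[[0, 0, 0], [0, 0, 0], [0, 0, 0], [0, 0, 0]], gripper=[100, 100, 100, 100])

```text
time: 12.02
ee_pos: [0.6265, 0.1597, 0.1518]
tcp_rot: [-180.0, 0.0, 96.0]
wrist_force: [0.6, 0.8, 0.6]
opening: 0.0858
grasp_force: 0.0
```

Run:
```python
from h import *
o=bot.get_obs();W=cam('wrist',o);im=camera('wrist')
print(o['time'],o['ee_pos'].round(4),o['tcp_rot'].round(2),o['opening'])
cv2.imwrite('pics/w4.png',im[:,:,::-1])
for a,c,r in blob(im,(22,150,80),(32,255,255),amin=80)[:2]: print(a,c,r,plane(W,c,.06).round(4))
for n in('scene','side'): cv2.imwrite(f'pics/{n}2.png',camera(n)[:,:,::-1])
```

```text
12.025 [0.6265 0.1597 0.1518] [-1.7999e+02  2.0000e-02  9.6030e+01] 0.08576341804168727
2563.5 (324.5, 201.5) ((323.800048828125, 201.09999084472656), (58.13776397705078, 57.6905517578125), 63.43495178222656) [0.627  0.1705 0.06  ]
```

View pics/side2.png

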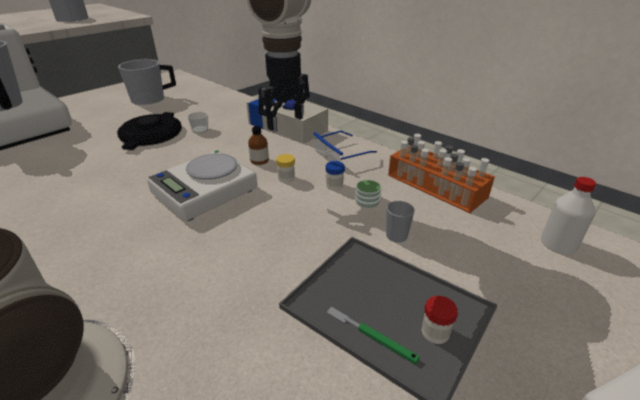

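The red jar stands upright on the tray at (440,320), with the spatula flat in front of it, handle right. The yellow lid is 11 mm further left than the TCP, so I correct for that and grip.

>>> send_rows(linear=[[0.0107, 0.001, 0.04], [0, 0, 0.04], [0, 0, 0.02], [0, 0, 0.006], [0, 0, 0], [0, 0, 0], [0, 0, 0], [0, 0, 0]], twist=[[0, 0, 0], [0, 0, 0], [0, 0, 0], [0, 0, 0], [0, 0, 0], [0, 0, 0], [0, 0, 0], [0, 0, 0]], gripper=[100, 100, 100, 100, 0, 0, 0, 0])

```text
time: 13.18
ee_pos: [0.6273, 0.1708, 0.0475]
tcp_rot: [179.8, -0.0, 96.0]
wrist_force: [-1.0, 0.3, 6.3]
opening: 0.0452
grasp_force: 30.4
```

>>> send_rows(linear=[[0, 0, -0.02], [0, 0, -0.05], [0, 0, -0.03], [-0.04, -0.02, 0], [-0.05, -0.025, 0], [-0.05, -0.025, 0], [-0.05, -0.025, 0], [-0.05, -0.025, 0]], twist=[[0, 0, 0], [0, 0, 0], [0, 0, 0], [0, 0, 0], [0, 0, 0], [0, 0, 0], [0, 0, 0], [0, 0, 0]], gripper=[0, 0, 0, 0, 0, 0, 0, 0])

```text
time: 14.18
ee_pos: [0.5315, -0.0821, 0.1473]
tcp_rot: [179.9, 0.0, 96.0]
wrist_force: [0.3, -1.1, -0.9]
opening: 0.0453
grasp_force: 31.2
```

>>> send_rows(linear=[[-0.05, -0.027, 0], [-0.05, -0.027, 0], [-0.045, -0.024, 0], [-0.03, -0.0165, 0.01], [0, 0, 0.04], [0, 0, 0.03], [0, 0, 0], [0, 0, 0]], twist=[[0, 0, 0], [0, 0, 0], [0, 0, 0], [0, 0, 0], [0, 0, 0], [0, 0, 0], [0, 0, 0], [0, 0, 0]], gripper=[0, 0, 0, 0, 0, 0, 0, 0])

```text
time: 15.18
ee_pos: [0.4572, -0.2648, 0.0678]
tcp_rot: [179.9, 0.1, 96.0]
wrist_force: [0.0, -0.4, -1.1]
opening: 0.045
grasp_force: 31.1
```

>>> send_rows(linear=[[0, 0, 0.012], [0, 0, 0.005], [0, 0, 0], [0, 0, 0], [0, 0, 0], [0, 0, -0.02], [0, 0, -0.04], [0, 0, -0.04]], twist=[[0, 0, 0], [0, 0, 0], [0, 0, 0], [0, 0, 0], [0, 0, 0], [0, 0, 0], [0, 0, 0], [0, 0, 0]], gripper=[0, 0, 0, 100, 100, 100, 100, 100])

```text
time: 16.18
ee_pos: [0.4563, -0.2644, 0.1495]
tcp_rot: [-180.0, -0.0, 96.0]
wrist_force: [0.3, -0.3, 0.2]
opening: 0.0855
grasp_force: 0.0
```

>>> send_rows(linear=[[0.03, 0.026, 0], [0.042, 0.037, 0], [0.042, 0.037, 0], [0.042, 0.037, 0], [0.042, 0.037, 0], [0.042, 0.037, 0], [0.035, 0.03, 0], [0.02, 0.016, 0]], twist=[[0, 0, 0], [0, 0, 0], [0, 0, 0], [0, 0, 0], [0, 0, 0], [0, 0, 0], [0, 0, 0], [0, 0, 0]], gripper=[100, 100, 100, 100, 100, 100, 100, 100])

```text
time: 17.18
ee_pos: [0.6821, 0.058, 0.1478]
tcp_rot: [-180.0, -0.0, 96.1]
wrist_force: [-0.0, -0.9, -0.3]
opening: 0.0854
grasp_force: 0.0
```

Run:
```python
from h import *
camera('side')
o=bot.get_obs();W=cam('wrist',o);im=camera('wrist')
print(o['time'],o['ee_pos'].round(4),o['tcp_rot'].round(2),o['opening'])
cv2.imwrite('pics/w5.png',im[:,:,::-1])
for a,c,r in blob(im,(105,120,60),(125,255,255),amin=80)[:3]: print(a,c,r,plane(W,c,.06).round(4))
```

```text
17.225 [0.6829 0.0598 0.1474] [-1.7998e+02 -6.0000e-02  9.6170e+01] 0.08481129984996073
4417.0 (515.0, 112.5) ((518.95947265625, 114.95329284667969), (141.77894592285156, 227.4019775390625), 30.5792236328125) [0.8086 0.1507 0.06  ]
2523.0 (324.5, 220.0) ((324.1158752441406, 219.9573211669922), (57.645263671875, 57.313968658447266), 6.34019136428833) [0.6848 0.0571 0.06  ]
```

View pics/w5.png

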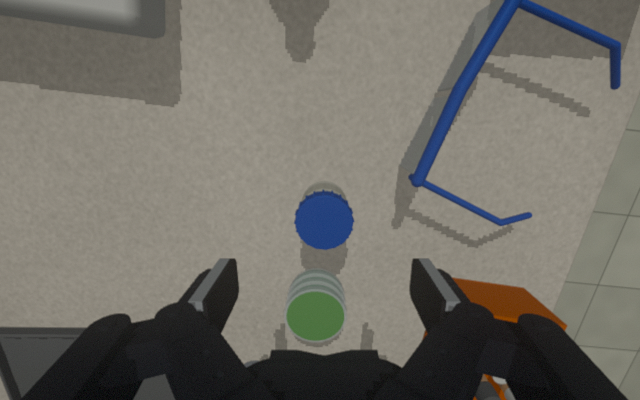

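The blue lid is at (324,220), between the fingers; the dishes at (316,315) and the glasses are clear of them. I grip.

>>> send_rows(linear=[[-0.003, 0.0015, 0.04], [0, 0, 0.04], [0, 0, 0.016], [0, 0, 0.006], [0, 0, 0], [0, 0, 0], [0, 0, 0], [0, 0, 0]], twist=[[0, 0, 0], [0, 0, 0], [0, 0, 0], [0, 0, 0], [0, 0, 0], [0, 0, 0], [0, 0, 0], [0, 0, 0]], gripper=[100, 100, 100, 100, 0, 0, 0, 0])

```text
time: 18.27
ee_pos: [0.6838, 0.0529, 0.0485]
tcp_rot: [179.9, 0.0, 96.0]
wrist_force: [-1.7, -0.4, 6.4]
opening: 0.0449
grasp_force: 30.4
```

>>> send_rows(linear=[[0, 0, -0.02], [0, 0, -0.05], [0, 0, -0.03], [-0.03, -0.03, 0], [-0.03, -0.045, 0], [-0.03, -0.045, 0], [-0.03, -0.045, 0], [-0.03, -0.03, 0]], twist=[[0, 0, 0], [0, 0, 0], [0, 0, 0], [0, 0, 0], [0, 0, 0], [0, 0, 0], [0, 0, 0], [0, 0, 0]], gripper=[0, 0, 0, 0, 0, 0, 0, 0])

```text
time: 19.27
ee_pos: [0.5033, -0.1176, 0.1484]
tcp_rot: [179.9, 0.0, 96.0]
wrist_force: [-0.0, -0.4, -0.0]
opening: 0.0447
grasp_force: 31.3
```

>>> send_rows(linear=[[-0.03, -0.03, 0], [-0.03, -0.03, 0], [-0.005, -0.003, 0.02], [0, 0, 0.04], [0, 0, 0.02], [0, 0, 0], [0, 0, 0]], twist=[[0, 0, 0], [0, 0, 0], [0, 0, 0], [0, 0, 0], [0, 0, 0], [0, 0, 0], [0, 0, 0]], gripper=[0, 0, 0, 0, 0, 0, 0])

```text
time: 20.15
ee_pos: [0.4496, -0.1882, 0.0685]
tcp_rot: [179.9, 0.1, 96.0]
wrist_force: [0.1, -0.2, -1.5]
opening: 0.0452
grasp_force: 31.4
```

>>> send_rows(linear=[[0, 0, 0.012], [0, 0, 0.005], [0, 0, 0], [0, 0, 0], [0, 0, 0], [0, 0, -0.02], [0, 0, -0.04], [0, 0, -0.04]], twist=[[0, 0, 0], [0, 0, 0], [0, 0, 0], [0, 0, 0], [0, 0, 0], [0, 0, 0], [0, 0, 0], [0, 0, 0]], gripper=[0, 0, 0, 100, 100, 100, 100, 100])

```text
time: 21.15
ee_pos: [0.4487, -0.1878, 0.1505]
tcp_rot: [-180.0, -0.0, 96.0]
wrist_force: [1.0, -0.1, -0.7]
opening: 0.0853
grasp_force: 0.0
```

>>> send_rows(linear=[[0, 0.03, 0], [0.001, 0.045, 0], [0.001, 0.045, 0], [0.001, 0.04, 0], [0.001, 0.018, 0], [0, 0, 0], [0, 0, 0]], twist=[[0, 0, 0], [0, 0, 0], [0, 0, 0], [0, 0, 0], [0, 0, 0], [0, 0, 0], [0, 0, 0]], gripper=[100, 100, 100, 100, 100, 100, 100])

```text
time: 22.02
ee_pos: [0.6249, -0.1654, 0.1495]
tcp_rot: [-180.0, -0.0, 96.0]
wrist_force: [-0.3, -0.2, -0.6]
opening: 0.0854
grasp_force: 0.0
```

Run:
```python
from h import *
o=bot.get_obs();W=cam('wrist',o);im=camera('wrist')
print(o['time'],o['ee_pos'].round(4),o['tcp_rot'].round(2),o['opening'])
cv2.imwrite('pics/w6.png',im[:,:,::-1])
```

```text
22.025 [ 0.6249 -0.1654  0.1495] [-1.7995e+02 -1.0000e-02  9.6000e+01] 0.0853615780084682
```

View pics/w6.png

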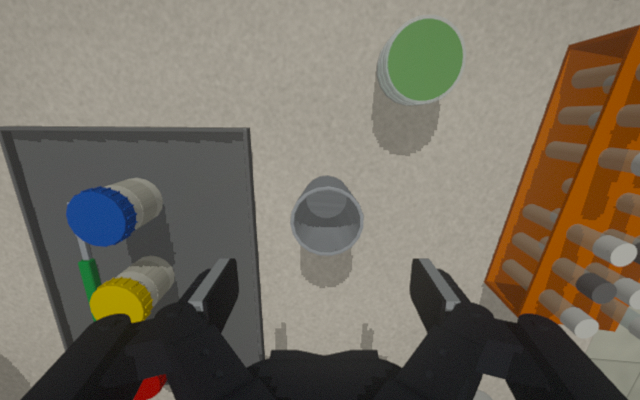

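The beaker rim is an ellipse with x 291–363 and y 187–256, centre (327,221). The three jars stand on the tray at left.

Run:
```python
from h import *
o=bot.get_obs();W=cam('wrist',o);T=R.from_euler('xyz',o['tcp_rot'],degrees=True)
p=plane(W,(327,221),.07);print(p.round(4),T.inv().apply(p-o['ee_pos']).round(4))
```

```text
[ 0.6285 -0.1662  0.07  ] [-0.0011  0.0035  0.0798]
```

>>> send_rows(linear=[[-0.001, 0.0035, 0.04], [0, 0, 0.04], [0, 0, 0.015], [0, 0, 0.005], [0, 0, 0], [0, 0, 0], [0, 0, 0], [0, 0, 0]], twist=[[0, 0, 0], [0, 0, 0], [0, 0, 0], [0, 0, 0], [0, 0, 0], [0, 0, 0], [0, 0, 0], [0, 0, 0]], gripper=[100, 100, 100, 100, 0, 0, 0, 0])

```text
time: 23.08
ee_pos: [0.6298, -0.1663, 0.0518]
tcp_rot: [179.9, 0.1, 96.0]
wrist_force: [-2.2, -0.6, 6.4]
opening: 0.054
grasp_force: 31.1
```

>>> send_rows(linear=[[0, 0, -0.02], [0, 0, -0.05], [0, 0, -0.05], [0, 0, -0.03], [0.03, -0.01, 0], [0.05, -0.017, 0], [0.05, -0.017, 0], [0.05, -0.017, 0]], twist=[[0, 0, 0], [0, 0, 0], [0, 0, 0], [0, 0, 0], [0, 0, 0], [0, 0, 0], [0, 0, 0], [0, 0, 0]], gripper=[0, 0, 0, 0, 0, 0, 0, 0])

```text
time: 24.08
ee_pos: [0.549, 0.008, 0.2014]
tcp_rot: [179.9, -0.0, 96.0]
wrist_force: [0.0, -0.2, -0.9]
opening: 0.0536
grasp_force: 32.1
```

>>> send_rows(linear=[[0.05, -0.017, 0], [0.05, -0.017, 0], [0.04, -0.01, 0], [0, 0, 0], [0, 0, 0]], twist=[[0, 0, 0], [0, 0, 0], [0, 0, 0], [0, 0, 0], [0, 0, 0]], gripper=[0, 0, 0, 0, 0])

```text
time: 24.7
ee_pos: [0.4915, 0.1412, 0.2009]
tcp_rot: [179.9, -0.0, 96.0]
wrist_force: [0.1, -0.4, 0.0]
opening: 0.0539
grasp_force: 32.1
```

Run:
```python
from h import *
o=bot.get_obs();W=cam('wrist',o);im=camera('wrist')
print(o['time'],o['ee_pos'].round(4),o['tcp_rot'].round(2),o['opening'])
cv2.imwrite('pics/w7.png',im[:,:,::-1])
```

```text
24.7 [0.4915 0.1412 0.2009] [179.92  -0.    96.03] 0.05390855792575825
```

View pics/w7.png

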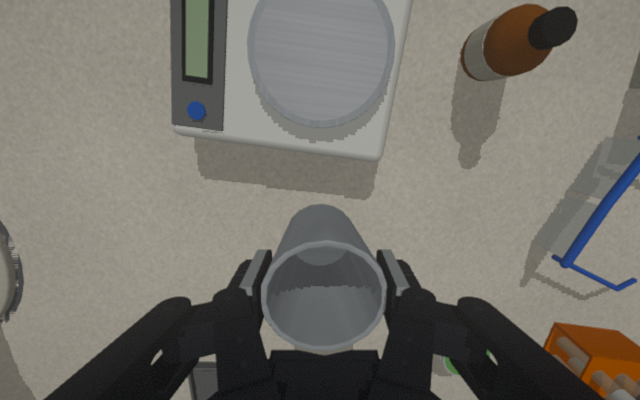

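The pan spans columns 248–394, with its lower edge at (320,127). I compute its centre from these edges and the known 60 mm radius.

Run:
```python
from h import *
o=bot.get_obs();W=cam('wrist',o);T=R.from_euler('xyz',o['tcp_rot'],degrees=True)
g=lambda p:T.inv().apply(plane(W,p,.065)-o['ee_pos']).round(4)
l,r,b=g((248,45)),g((394,45)),g((320,127));print(l,r,b)
c=np.array([b[0]+.06,(l[1]+r[1])/2,0]);print('delta tool',c,'world',(o['ee_pos']+T.apply(c)).round(4))
```

```text
[ 0.1288 -0.0597  0.1355] [0.1287 0.0575 0.1356] [ 0.0651 -0.0022  0.1356]
delta tool [ 0.1251 -0.0011  0.    ] world [0.4775 0.2651 0.2006]
```

>>> send_rows(linear=[[0.04, 0, 0], [0.045, 0, 0], [0.03, -0.001, 0], [0.01, 0, 0.02], [0, 0, 0.03], [0, 0, 0.02], [0, 0, 0.006], [0, 0, 0]], twist=[[0, 0, 0], [0, 0, 0], [0, 0, 0], [0, 0, 0], [0, 0, 0], [0, 0, 0], [0, 0, 0], [0, 0, 0]], gripper=[0, 0, 0, 0, 0, 0, 0, 0])

```text
time: 25.75
ee_pos: [0.4777, 0.2649, 0.1241]
tcp_rot: [180.0, 0.0, 95.9]
wrist_force: [-0.1, 0.9, -1.0]
opening: 0.0539
grasp_force: 32.1
```

>>> send_rows(linear=[[0, 0, 0.003], [0, 0, 0.002], [0, 0, 0.001], [0, 0, 0.001], [0, 0, 0]], twist=[[0, 0, 0], [0, 0, 0], [0, 0, 0], [0, 0, 0], [0, 0, 0]], gripper=[0, 0, 0, 0, 0])

```text
time: 26.38
ee_pos: [0.4772, 0.2656, 0.1169]
tcp_rot: [180.0, -0.0, 96.0]
wrist_force: [-0.4, -0.0, 0.4]
opening: 0.0541
grasp_force: 32.1
```

>>> send_rows(linear=[[0, 0, 0.001], [0, 0, 0], [0, 0, 0], [0, 0, 0], [0, 0, 0], [0, 0, -0.02], [0, 0, -0.04], [0, 0, -0.04]], twist=[[0, 0, 0], [0, 0, 0], [0, 0, 0], [0, 0, 0], [0, 0, 0], [0, 0, 0], [0, 0, 0], [0, 0, 0]], gripper=[0, 0, 60, 100, 100, 100, 100, 100])

```text
time: 27.38
ee_pos: [0.4771, 0.2654, 0.2166]
tcp_rot: [-180.0, 0.0, 96.0]
wrist_force: [0.8, 1.0, 1.1]
opening: 0.0859
grasp_force: 0.0
```

>>> send_rows(linear=[[-0.04, 0, -0.03], [-0.05, 0, 0], [-0.05, 0, 0], [0, 0, 0], [0, 0, 0]], twist=[[0, 0, 0], [0, 0, 0], [0, 0, 0], [0, 0, 0], [0, 0, 0]], gripper=[100, 100, 100, 100, 100])

```text
time: 28.0
ee_pos: [0.4919, 0.1263, 0.2457]
tcp_rot: [-180.0, -0.0, 96.0]
wrist_force: [-0.1, 0.5, 0.3]
opening: 0.0851
grasp_force: 0.0
```

Run:
```python
from h import *
o=bot.get_obs();print(o['time'],o['ee_pos'].round(3))
a=camera('scene');b=camera('side')
cv2.imwrite('pics/f.png',cv2.resize(np.vstack([a[60:330,150:550],b[110:380,130:530]]),(800,1080))[:,:,::-1][:540]);cv2.imwrite('pics/f2.png',cv2.resize(b[110:400,130:530],(800,580))[:,:,::-1])
S=cam('scene')
for n,lo,hi,z in(('red',(0,150,50),(6,255,255),.063),('blue',(105,120,50),(125,255,255),.063),('yel',(22,150,70),(32,255,255),.063),('green',(45,120,30),(75,255,255),.013)):
    for C,im,box in((S,a,(180,80,340,200)),(cam('side'),b,(270,200,510,399))):
        for t in blob(im,lo,hi,box,20)[:1]: 
            p=plane(C,t[1],z)[:2]-[.4575,-.2646];q=np.radians(5.8)
            print(n,t[1],'tray xy',np.round([p@[np.cos(q),np.sin(q)],p@[-np.sin(q),np.cos(q)]],3))
```

```text
28.0 [0.492 0.126 0.246]
red (231.0, 112.5) tray xy [ 0.006 -0.074]
red (441.5, 310.5) tray xy [-0.009 -0.085]
blue (286.0, 136.0) tray xy [0.002 0.086]
blue (350.5, 265.0) tray xy [-0.011  0.074]
yel (258.0, 124.0) tray xy [0.004 0.006]
yel (393.0, 286.5) tray xy [-0.011 -0.005]
green (389.0, 343.5) tray xy [-0.071 -0.037]
```

View pics/f.png

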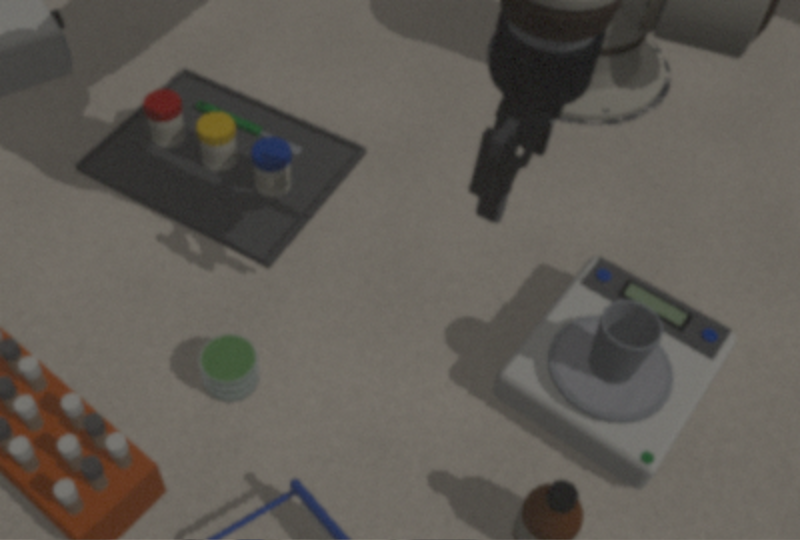

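View pics/f2.png

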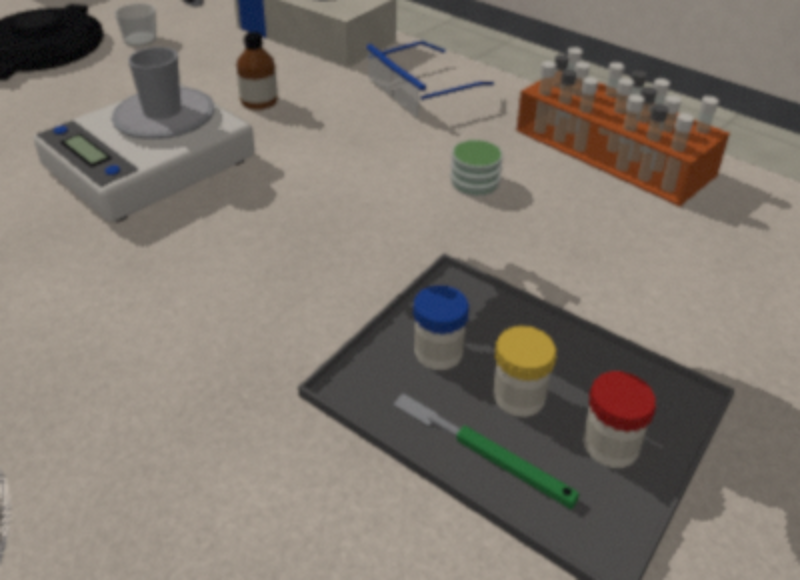

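Both views show the jar row, the spatula and the beaker placed as asked, and the bystanders have not moved. Averaged over the two views, each jar is within about 4 mm of its place. I hand in.

```bash
python3 -c "
from workcell import ticket
print(ticket.job_done())"
```

```text
the job is handed in; nothing more can be done
None
```

The job is handed in: the last camera check showed the beaker on the middle of the pan, all three jars within about 4 mm of their places on the tray, the spatula flat in front with its handle right, and the bottle and dishes unmoved; the hand-in gave no verdict.

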